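Fetch the specimen box from behind the canister

TASK

The narrow wooden specimen box is stored under the low grey hood, behind the metal canister. Stand the canister aside on the table, draw the box out by its upright end fin until it is wholly clear of the hood and let go of it, then take it across its body and set it gently, level and centred, on the exam mat, lined up with the mat's length (either way round). Finally stand the canister back upright on its round mark in front of the hood; drop or tip nothing and leave the other things on the table alone.

Things in the scene. Friction and masses are not known exactly. Their poses are not given: they have to be found in the camera images.
- bay: Fixed low grey hood, open at one end only. Origin: on the table, middle of the open end; +x into the hood, -x straight out (the way the box is drawn), z up. 142 mm long, 96 wide (80 inside), roof top 56 mm high (50 inside), inside depth 134. No floor: things stand on the table, height 0. The table on its +y side, 100 to 160 mm from the centre line, is free.
- mark (a point): Centre of the flat round dark grey mark (76 mm across) on the table, 115 mm in front of the hood's opening on its centre line: the canister's place. Frame as bay.
- canister: Plain metal canister with a flat lid, 60 mm across (lid 61), 110 mm high, about 0.3 kg, standing in front of the hood on its mark. Origin at the centre of its underside, z up along its axis.
- specimen_box: Open plywood box with a bone fixed in it: 150 mm long (x), 54 wide (y), 36 high, about 0.28 kg, flat underside. Origin: centre of the box's underside, fin not counted; +x points away from the fin. Starts under the hood, +x inwards, origin 32 to 46 mm inside the opening, fin end sticking out. Slides on the table; clear of the hood once its origin is over 75 mm in front of the opening.
- fin (a point): Grip point on the box's upright wooden end fin: the fin is 12 mm thick (box y), 30 mm long (box x, from 74 to 104 mm on the -x side of the box's origin), from 6 to 62 mm high. This point lies 90 mm on the -x side of the box's origin, 48 mm above the box's underside. Axes as the box.
- exam_mat: Fixed flat grey-green firm mat, 260 mm long (x), 140 mm wide (y), 8 mm thick. Origin at the centre of its underside, on the table; z up.
- mat_top (a point): Centre of the exam mat's upper face, 8 mm above the table. Axes as the mat.
- dropper: Bystander: small white bottle, 36 mm across, 75 mm high, standing beside the hood on its -y side. Origin: centre of underside.
- spray: Bystander: clear bottle with paper label, 60 mm across, 170 mm high, beyond the mat. Origin: centre of underside.
- brush: Bystander: brush 180 mm long lying on the table. Origin near its middle.
- caliper: Bystander: steel sliding caliper 170 mm long, 9 mm thick, lying near the robot. Origin at its middle.
- skull_cap: Bystander: brown bowl-shaped skull cap, 132 mm across, 62 mm high. Origin: centre of underside.
- jar: Bystander: glass jar 84 mm across, 85 mm high. Origin: centre of underside.

How it is judged:
By the outcome, as a careful person would: the job done as asked, in the order asked, and still so for the second after the job is handed in, with the robot touching nothing.
It also fails if it takes over 72 s, if anything falls off the work surface, if the arm or the gripper's body presses on something with over 40 N, if the wrist force passes 120 N, or if a joint passes its speed limit or range.

ROBOT

A 6-joint arm with a two-finger parallel gripper is mounted at the origin on the work surface. World frame = base frame: x ahead of the robot, y to its left, z up, the work surface at z = 0. Lengths are in m, angles in degrees, forces in N, time in s.
With the tool pointing down it reaches from about 0.4 to 0.825 m from the base axis. Payload 7 kg.
Tool frame: the origin (TCP) lies midway between the tips of the shut fingers; the grasp point (between the pads) lies 19 mm behind it; z points along the fingers, y is the line along which they close (so a half turn about z gives the same grasp; the last joint's range is limited). The gripper opens to 88 mm and grips with 3 to 60 N. Pads are 19 mm wide; open, the fingers measure 130 mm over their backs; the gripper's body (78 mm by 193 mm) begins 47 mm behind the grasp point.
Start: joints at [87.611, 20.546, 0.682, 0, -70.136, -16.507], TCP at [0.219, 0.639, 0.227] pointing down, gripper open.
Joint ranges: [-176.03, 176.03], [-82.01, 121.73], [-58.28, 71.71], [-173.87, 95.51], [-174.79, -0.11], [-173.66, 173.66]. Speed limits (degrees/s): [136.94, 136.94, 172.46, 180, 180, 180].

INTERFACE

Orientations are given as [roll, pitch, yaw] about the fixed x, y, z axes, in that order (R = Rz(yaw) Ry(pitch) Rx(roll)).
In Python, from plant import r, eyes, workorder gives the robot as it stands.
- The arm moves only by the tool step_arm, never from a script. Its argument "plan" is a list of rows, each a list of 5 numbers: the shift along the tool's x, y, z each as a share of 25 cm, from -1 to 1, then the turn about the tool's z as a share of 60 degrees, from -1 to 1, then the finger opening in mm, from 0 to 87.6. In form: [[x, y, z, turn, jaw], ...]. A call has 1 to 12 rows; each row is the pose to reach, as a shift and turn from the pose commanded when the call began, along the tool's axes at that moment; what a row does not reach only later rows make up. A row lasts 1/12 s, in which the tool goes at most 41.7 mm and 7.16 degrees, less where a joint would pass 70% of its speed; a pose out of reach is approached as far as the arm can. A call with a number of a shift or a turn outside -1 to 1 is refused whole. A call with a gripper value outside its range is refused whole. The fingers move at their own pace and stop on an object; "newtons" is the grip in N (left out, the last holds). Time passes only in rows, so rows that repeat a pose let the fingers close. It gives the time, the measured TCP pose, the force, the opening and the grip force at its end, in the units of the state.
- r.get_state(): the state, without advancing time (a new reading comes with each control period).
- eyes.capture(name): name is "side" or "top" or "wrist"; returns the picture (384x512x3 uint8, red, green, blue); there is no depth.
- eyes.camera_model(name): a dict with "fov_y" (degrees; the focal length in pixels is half the picture's height over the tangent of half this angle, whatever the lens; pixels are square), "cx", "cy" (the principal point, pixels), "k1" (the pictures are not rectified: a ray, as slopes to the right and down, at radius r is drawn at 1 + k1 r^2 times it, then the intrinsics apply), "world_to_cam" (4x4, takes a point from world to camera coordinates); the wrist camera has in their place "hand_eye" (4x4, takes a point from camera to tool coordinates, whose origin is the TCP and whose axes are the flange's). Camera axes: x right, y up, looking along -z (the intrinsics and any distortion apply to the point x, -y, -z); pixel columns grow to the right and rows downward; lengths in m; the calibration is good to about 2 mm. A picture is of the moment at which its call begins: read the wrist's pose just before it. camera_model takes no time and is no camera call.
- workorder.close_job(): hands the job in; it is judged then, once.
The state is a dict: "time_s": time; "joints": joint angles; "qd": joint speeds; "joint_torque": joint torques, N m; "tcp_pos": TCP position; "eef_rot": TCP orientation; "contact_force": force on the tool from outside, world axes, zero at the start; "moment": the same for the moment, N m; "gripper_width": finger opening in m; "gripper_force": force on a finger pad.
Only numpy, scipy, OpenCV 4.12 (cv2) and the standard library are available. Lean on these libraries where they do the work, as an engineer would, in place of code of your own. Each camera call takes 0.05 s, during which the arm holds its last target. There are 200 camera calls.

## Working session

There is one attempt and no reset: what is moved stays moved. The work goes in short steps, Python scripts to look and compute and a tool call to move; the robot and the scene stay as the last step left them, time stands still between calls to the robot, and variables do not carry over. Pictures are saved under pics/ and viewed, at most 10 in all, crops included, and the job is handed in when it is done.

Besides the shell and the picture viewer there is one more tool, called as a command line: name --pt "numbers of a row" for each row, then --argument value for the rest. step_arm: Moves the arm, as the interface text tells. Its arguments: {"type":"object","properties":{"plan":{"type":"array"},"newtons":{"type":"number"}},"required":["plan"]}

```bash
ls; mkdir -p pics
python3 - <<'E'
from plant import r, eyes, workorder
import cv2,numpy as np
s=r.get_state();print(s['time_s'],s['tcp_pos'],s['eef_rot'],s['gripper_width'])
for n in ("top","side"):
    im=eyes.capture(n);cv2.imwrite(f"pics/{n}0.png",im[:,:,::-1])
    print(eyes.camera_model(n))
print(eyes.camera_model("wrist"))
E
```

```text
pics
0.0 [0.21847855 0.63814786 0.22564995] [ 1.79907705e+02 -7.53968599e-03 -1.89044894e+01] 0.08737109498798631
{'fov_y': 51.77805030440826, 'cx': 256.9253236468282, 'cy': 190.6022962436418, 'k1': -0.10489122661781096, 'world_to_cam': array([[-0.0222547 , -0.99972373,  0.00756204,  0.09675535],
       [ 0.9976446 , -0.02171624,  0.06506659, -0.51635954],
       [-0.06488439,  0.00899226,  0.99785227, -1.05942991],
       [ 0.        ,  0.        ,  0.        ,  1.        ]])}
{'fov_y': 56.918841187392616, 'cx': 254.99117319830646, 'cy': 188.32595203116347, 'k1': -0.1118208388549931, 'world_to_cam': array([[-0.76276722, -0.6466615 , -0.00388285,  0.45551143],
       [ 0.46160614, -0.54867124,  0.69705068, -0.25238121],
       [-0.45288624,  0.52989506,  0.71701135, -0.77506542],
       [ 0.        ,  0.        ,  0.        ,  1.        ]])}
{'fov_y': 62.342569905526446, 'cx': 255.21227023314404, 'cy': 190.7899099377231, 'k1': -0.0009070941405764859, 'hand_eye': array([[ 9.40663158e-04,  9.63875195e-01,  2.66352629e-01,
         7.27180456e-02],
       [ 9.99999039e-01, -6.35486473e-04, -1.23194806e-03,
         9.25523425e-04],
       [-1.01818068e-03,  2.66353532e-01, -9.63874867e-01,
        -1.57029926e-01],
       [ 0.00000000e+00,  0.00000000e+00,  0.00000000e+00,
         1.00000000e+00]])}
```

View pics/top0.png

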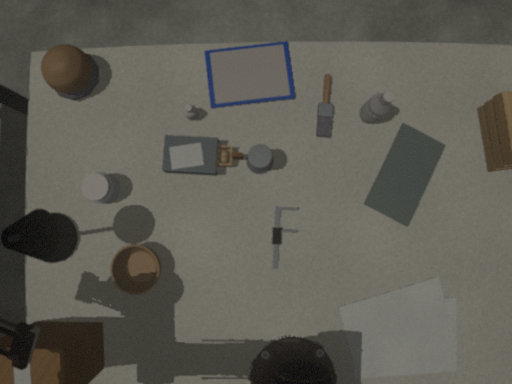

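View pics/side0.png

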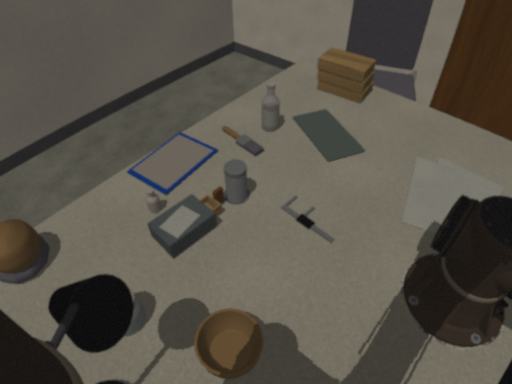

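The top view shows the hood at about (191,155) with its opening to the right, the fin at (238,155), the canister at (259,157), the mat at (405,174), the caliper at (277,235), and a tall dark lamp near (40,237). The side view agrees with this.

```bash
cat > h.py <<'E'
import numpy as np, cv2
from scipy.spatial.transform import Rotation as R
from plant import r, eyes
def grab(n):
    m=dict(eyes.camera_model(n)); s=r.get_state()
    if n=="wrist":
        T=np.eye(4);T[:3,:3]=R.from_euler('xyz',s['eef_rot'],degrees=True).as_matrix();T[:3,3]=s['tcp_pos']
        m['c2w']=T@m['hand_eye']
    else: m['c2w']=np.linalg.inv(m['world_to_cam'])
    return eyes.capture(n),m
def model(n):
    m=dict(eyes.camera_model(n)); m['c2w']=np.linalg.inv(m['world_to_cam']); return m
def rays(m,px):
    f=192/np.tan(np.radians(m['fov_y']/2))
    K=np.array([[f,0,m['cx']],[0,f,m['cy']],[0,0,1.]])
    p=cv2.undistortPoints(np.float64(px).reshape(-1,1,2),K,np.array([m['k1'],0,0,0,0.])).reshape(-1,2)
    d=np.c_[p[:,0],-p[:,1],-np.ones(len(p))]@m['c2w'][:3,:3].T
    return m['c2w'][:3,3],d
def onz(m,px,z):
    o,d=rays(m,px); return o+d*((z-o[2])/d[:,2])[:,None]
def proj(m,P):
    f=192/np.tan(np.radians(m['fov_y']/2)); w=np.linalg.inv(m['c2w'])
    q=np.atleast_2d(P)@w[:3,:3].T+w[:3,3]; p=np.c_[q[:,0],-q[:,1]]/-q[:,2:]
    p=p*(1+m['k1']*(p**2).sum(1,keepdims=True)); return p*f+[m['cx'],m['cy']]
def tri(m1,p1,m2,p2):
    o1,d1=rays(m1,[p1]);o2,d2=rays(m2,[p2]);A=np.c_[d1[0],-d2[0]]
    t=np.linalg.lstsq(A,o2-o1,rcond=None)[0]; a=o1+t[0]*d1[0];b=o2+t[1]*d2[0]
    return (a+b)/2,np.linalg.norm(a-b)
def tool(dw,yaw):
    "world shift -> tool x,y,z shares (tool pointing down)"
    Rt=R.from_euler('xyz',[180,0,yaw],degrees=True).as_matrix(); return np.round(Rt.T@np.asarray(dw)/.25,3)
E
python3 - <<'E'
from h import *
mt,ms=model("top"),model("side")
print("lamp",tri(mt,(40,237),ms,(93,312)))
t=cv2.imread("pics/top0.png")
for n,z,px in [("can",.11,(259,157)),("hoodL",.056,[(164,136),(164,172),(218,138),(218,175)]),("mat",.008,[(405,174)]),("fin",.062,[(240,155)]),("brush",0,[(325,135),(328,75)]),("spray",.17,[(388,97)]),("cal",.009,[(277,268),(277,207),(299,231)]),("drop",.07,[(192,108)]),("skull",.06,[(135,268)])]:
    print(n,onz(mt,np.atleast_2d(px),z)[:,:2].round(3).tolist())
c=t[40:280,100:460]; c=cv2.resize(cv2.convertScaleAbs(t[120:200,150:300],alpha=1.6),None,fx=5,fy=5,interpolation=cv2.INTER_CUBIC)
cv2.imwrite("pics/c1.png",c)
hsv=cv2.cvtColor(t,cv2.COLOR_BGR2HSV)
for p in [(405,174),(259,157),(180,140),(330,160),(245,155),(225,155)]: print(p,t[p[1],p[0]],hsv[p[1],p[0]])
# mat
m=cv2.inRange(t[:,:,2].astype(int)-0,0,75)
lab,k=cv2.connectedComponents(m)
l=k[174,405];cn,_=cv2.findContours((k==l).astype(np.uint8),cv2.RETR_EXTERNAL,cv2.CHAIN_APPROX_NONE)
rc=cv2.minAreaRect(onz(mt,cn[0].reshape(-1,2),.008)[:,:2].astype(np.float32)*1000);print("mat",rc)
E
```

```text
lamp (array([0.41590843, 0.55293797, 0.2748951 ]), np.float64(0.009416286017786999))
can [[0.596, 0.079]]
hoodL [[0.667, 0.33], [0.57, 0.33], [0.658, 0.186], [0.559, 0.187]]
mat [[0.556, -0.33]]
fin [[0.61, 0.128]]
brush [[0.672, -0.109], [0.846, -0.125]]
spray [[0.728, -0.235]]
cal [[0.307, 0.035], [0.473, 0.031], [0.406, -0.027]]
drop [[0.737, 0.252]]
skull [[0.32, 0.408]]
(405, 174) [66 72 67] [55 21 72]
(259, 157) [89 92 90] [50  8 92]
(180, 140) [72 73 70] [80 10 73]
(330, 160) [102 112 114] [ 25  27 114]
(245, 155) [67 74 75] [26 27 75]
(225, 155) [62 79 92] [17 83 92]
mat ((557.4954833984375, -330.2619323730469), (138.09144592285156, 256.3234558105469), 61.580074310302734)
```

View pics/c1.png

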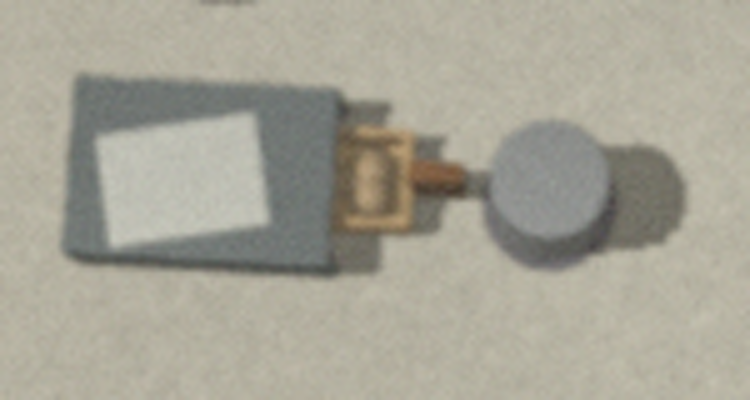

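Run:
```python
from h import *
mt=model("top")
P=lambda *a:[(x/5+150,y/5+120) for x,y in a]
print("lid",onz(mt,P((549,178)),.11))
q=onz(mt,P((77,76),(341,90),(67,251),(336,264)),.056);print("roof",q.round(4))
for a,b in((1,0),(3,2)): d=q[b]-q[a];print(np.degrees(np.arctan2(d[1],d[0])))
print("finouter/inner",onz(mt,P((462,177),(412,173)),.062))
s=r.get_state()
print(tool([.25-.2185,.34-.638,.01],s['eef_rot'][2]))
```

```text
lid [[0.59976829 0.07707626 0.11      ]]
roof [[0.6687 0.3258 0.056 ]
 [0.6576 0.1851 0.056 ]
 [0.5751 0.3314 0.056 ]
 [0.5649 0.1891 0.056 ]]
85.4698810892046
85.90690804296973
finouter/inner [[0.60867801 0.12178647 0.062     ]
 [0.61137275 0.14796191 0.062     ]]
[ 0.505  1.087 -0.04 ]
```

step_arm --pt "0.46 1.0 -0.04 0 87" --pt "0.46 1.0 -0.04 0 87" --pt "0.46 1.0 -0.04 0 87" --pt "0.46 1.0 -0.04 0 87" --pt "0.46 1.0 -0.04 0 87" --pt "0.46 1.0 -0.04 0 87" --pt "0.46 1.0 -0.04 0 87" --pt "0.46 1.0 -0.04 0 87" --pt "0.46 1.0 -0.04 0 87"

```text
time_s: 0.85
tcp_pos: [0.2466, 0.3637, 0.2372]
eef_rot: [-179.9, 0.0, -19.0]
contact_force: [-0.1, 0.9, -0.1]
gripper_width: 0.0868
gripper_force: 0.0
```

Run:
```python
from h import *
s=r.get_state();p=s['tcp_pos'];print(s['time_s'],p,s['eef_rot'],s['joints'])
print(tool(np.array([.44,.20,.24])-p,s['eef_rot'][2]))
```

```text
0.85 [0.24659613 0.3637187  0.2371614 ] [-1.79903207e+02  2.25287566e-02 -1.89507752e+01] [ 8.17382808e+01 -2.91721287e+00 -2.63558384e+01 -4.56449655e-03
 -6.64620822e+01 -1.06872558e+01]
[ 0.944  0.368 -0.011]
```

step_arm --pt "0.94 0.37 0 1 87" --pt "0.94 0.37 0 1 87" --pt "0.94 0.37 0 1 87" --pt "0.94 0.37 0 1 87" --pt "0.94 0.37 0 1 87" --pt "0.94 0.37 0 1 87" --pt "0.94 0.37 0 1 87" --pt "0.94 0.37 0 1 87" --pt "0.94 0.37 0 1 87" --pt "0.94 0.37 0 1 87"

```text
time_s: 1.68
tcp_pos: [0.4395, 0.2015, 0.2358]
eef_rot: [179.9, -0.0, -79.1]
contact_force: [0.1, 0.3, 0.1]
gripper_width: 0.0869
gripper_force: 0.0
```

Run:
```python
from h import *
s=r.get_state();p=s['tcp_pos'];print(s['time_s'],p,s['eef_rot'],s['joints'])
print(tool(np.array([.60,.10,.24])-p,s['eef_rot'][2]))
```

```text
1.6833 [0.43948761 0.20147572 0.23581295] [ 1.79934829e+02 -4.76121512e-02 -7.90711858e+01] [ 4.80002677e+01  1.88390209e+00 -2.17990828e+01 -1.41489698e-03
 -6.63977148e+01 -3.70709132e+01]
[ 0.52  -0.553 -0.017]
```

step_arm --pt "0.52 -0.55 -0.1 0.255 87" --pt "0.52 -0.55 -0.1 0.255 87" --pt "0.52 -0.55 -0.1 0.255 87" --pt "0.52 -0.55 -0.1 0.255 87" --pt "0.52 -0.55 -0.1 0.255 87" --pt "0.52 -0.55 -0.1 0.255 87" --pt "0.52 -0.55 -0.1 0.255 87"

```text
time_s: 2.27
tcp_pos: [0.5998, 0.0999, 0.2601]
eef_rot: [179.9, -0.1, -94.2]
contact_force: [0.0, 0.4, -0.2]
gripper_width: 0.0874
gripper_force: 0.0
```

Run:
```python
from h import *
import pickle
im,m=grab("wrist"); s=r.get_state();print(s['time_s'],s['tcp_pos'],s['eef_rot'])
cv2.imwrite("pics/w1.png",cv2.convertScaleAbs(im[:,:,::-1],alpha=1.5)); pickle.dump((im,m),open("w1.pkl","wb"))
```

```text
2.3167 [0.59887824 0.10037285 0.26038328] [ 1.79902551e+02 -4.13752351e-02 -9.41413090e+01]
```

View pics/w1.png

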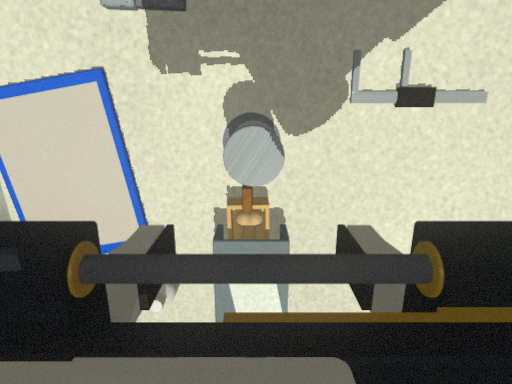

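The wrist view shows the canister lid centred near (253,154), the fin at (247,198), the box end spanning columns 226–270, and the hood's front roof edge from (214,226) to (289,226).

Run:
```python
from h import *
import pickle
im,m=pickle.load(open("w1.pkl","rb"))
f=lambda z,*a:onz(m,a,z).round(4)[:,:2].tolist()
L=f(.11,(222,154),(285,154),(253,186));print("lid",L)
g=cv2.GaussianBlur(cv2.cvtColor(im,cv2.COLOR_RGB2GRAY),(5,5),1)
c=cv2.HoughCircles(g,cv2.HOUGH_GRADIENT,1,40,param1=60,param2=20,minRadius=26,maxRadius=38);print(c)
if c is not None:
  for x in c[0]: print(f(.11,x[:2],x[:2]+[x[2],0]))
print("roof",f(.056,(214,227),(289,227)))
print("box top end",f(.036,(227,204),(270,204)))
print("fin top",f(.062,(242,186),(253,186),(242,212),(253,212)))
hsv=cv2.cvtColor(im,cv2.COLOR_RGB2HSV);w=cv2.inRange(hsv,(5,110,20),(25,255,255));w[:170]=0;w[240:]=0;w[:,:210]=0;w[:,290:]=0
for v in range(180,240,4):
  x=np.flatnonzero(w[v]); 
  if len(x): print(v,x.min(),x.max())
```

```text
lid [[0.6305, 0.0721], [0.5694, 0.0765], [0.6028, 0.1063]]
[[[253.5 156.5  30.7]]]
[[0.6002, 0.0768], [0.5703, 0.0789]]
roof [[0.6554, 0.1683], [0.5642, 0.1749]]
box top end [[0.6391, 0.1464], [0.585, 0.1503]]
fin top [[0.6167, 0.1178], [0.604, 0.1187], [0.6193, 0.1494], [0.6064, 0.1504]]
188 243 251
192 242 251
196 242 251
200 231 267
204 228 267
208 227 268
212 227 268
216 227 268
220 228 268
224 228 268
228 228 268
232 228 267
236 229 267
```

Run:
```python
from h import *
import pickle
im,m=pickle.load(open("w1.pkl","rb"))
print("hood ground",onz(m,[(214,226),(289,226)],0).round(4))
s=r.get_state();p=s['tcp_pos']
print(p,tool(np.array([.6002,.0767,.061])-p,s['eef_rot'][2]))
```

```text
hood ground [[0.6645 0.1887 0.    ]
 [0.5593 0.1963 0.    ]]
[0.59887824 0.10037285 0.26038328] [ 0.094 -0.012  0.798]
```

step_arm --pt "0.094 -0.012 0.1 0 87" --pt "0.094 -0.012 0.25 0 87" --pt "0.094 -0.012 0.4 0 87" --pt "0.094 -0.012 0.55 0 87" --pt "0.094 -0.012 0.67 0 87" --pt "0.094 -0.012 0.75 0 87" --pt "0.094 -0.012 0.795 0 87" --pt "0.094 -0.012 0.795 0 87"

```text
time_s: 2.98
tcp_pos: [0.5981, 0.077, 0.0605]
eef_rot: [179.8, -0.1, -94.1]
contact_force: [-0.7, -1.0, 0.3]
gripper_width: 0.087
gripper_force: 0.0
```

step_arm --pt "0 0 0 0 70" --pt "0 0 0 0 64" --pt "0 0 0 0 55" --pt "0 0 0 0 50" --pt "0 0 0 0 50" --pt "0 0 0 0 50" --pt "0 0 0 0 50" --pt "0 0 0 0 50" --newtons 25

```text
time_s: 3.65
tcp_pos: [0.6006, 0.0766, 0.064]
eef_rot: [-179.9, 0.0, -94.2]
contact_force: [-1.7, 0.1, 6.5]
gripper_width: 0.0597
gripper_force: 25.0
```

step_arm --pt "0 0 -0.03 0 50" --pt "0 0 -0.09 0 50" --pt "0 0 -0.17 0 50" --pt "0 0 -0.25 0 50" --pt "0 0 -0.32 0 50" --pt "-0.02 0.02 -0.36 0 50" --pt "-0.06 0.06 -0.36 0 50" --pt "-0.12 0.12 -0.36 0 50" --pt "-0.2 0.2 -0.36 0 50" --pt "-0.28 0.28 -0.36 0 50" --pt "-0.36 0.36 -0.36 0 50" --pt "-0.44 0.42 -0.36 0 50"

```text
time_s: 4.65
tcp_pos: [0.5003, 0.1946, 0.1516]
eef_rot: [179.9, -0.1, -94.2]
contact_force: [1.0, 0.6, -2.6]
gripper_width: 0.0597
gripper_force: 25.0
```

step_arm --pt "-0.07 0.06 0 0 50" --pt "-0.12 0.11 0 0 50" --pt "-0.15 0.14 0.02 0 50" --pt "-0.168 0.15 0.07 0 50" --pt "-0.168 0.15 0.14 0 50" --pt "-0.168 0.15 0.21 0 50" --pt "-0.168 0.15 0.27 0 50" --pt "-0.168 0.15 0.32 0 50" --pt "-0.168 0.15 0.345 0 50" --pt "-0.168 0.15 0.354 0 50" --pt "-0.168 0.15 0.357 0 50" --pt "-0.168 0.15 0.357 0 50"

```text
time_s: 5.65
tcp_pos: [0.4674, 0.2376, 0.0637]
eef_rot: [179.9, -0.1, -94.2]
contact_force: [-6.6, -1.6, 8.5]
gripper_width: 0.0597
gripper_force: 25.0
```

Run:
```python
from h import *
s=r.get_state();print(s['time_s'],s['tcp_pos'],s['eef_rot'],s['contact_force'],s['gripper_width'])
im,m=grab("side");cv2.imwrite("pics/s1.png",cv2.resize(im[120:320,100:350,::-1],None,fx=3,fy=3))
```

```text
5.65 [0.46743637 0.23756249 0.06374288] [ 1.79875384e+02 -1.13674288e-01 -9.42040861e+01] [-6.59821291 -1.62265965  8.50955631] 0.05971010255983562
```

View pics/s1.png

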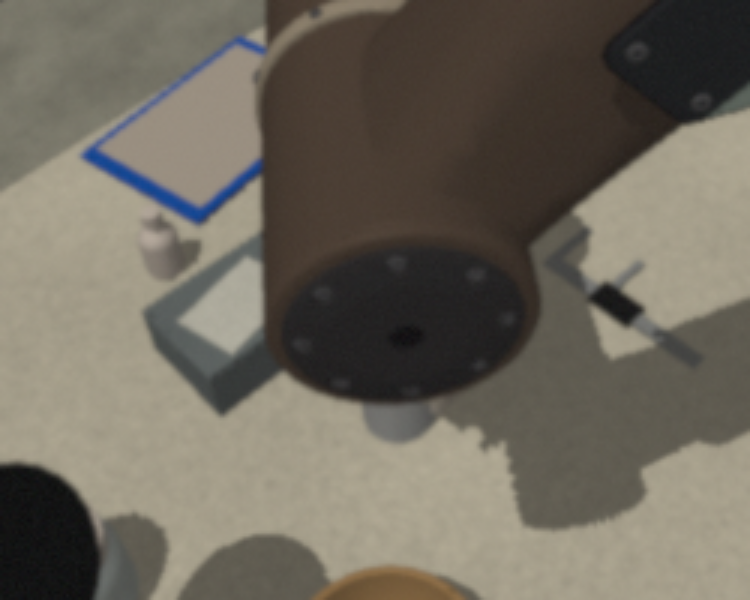

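The canister stands beside the hood at about (397,420) in the crop, and the 8.5 N upward force confirms contact with the table. Next I release it and retreat upward.

step_arm --pt "0 0 0 0 62" --pt "0 0 0 0 66" --pt "0 0 0 0 75" --pt "0 0 0 0 87" --pt "0 0 0 0 87" --pt "0 0 0 0 87" --pt "0 0 -0.05 0 87" --pt "0 0 -0.2 0 87" --pt "0 0 -0.35 0 87" --pt "0 0 -0.5 0 87" --pt "0 0 -0.6 0 87" --pt "0 0 -0.6 0 87"

```text
time_s: 6.7
tcp_pos: [0.4717, 0.2403, 0.2199]
eef_rot: [-179.6, 0.4, -94.1]
contact_force: [0.6, 1.0, 0.2]
gripper_width: 0.087
gripper_force: 0.0
```

Run:
```python
from h import *
s=r.get_state();p=s['tcp_pos'];print(s['time_s'],p,s['eef_rot'],s['contact_force'])
print(tool(np.array([.611,.12,.21])-p,s['eef_rot'][2]))
```

```text
6.7 [0.47168967 0.24026913 0.21987981] [-179.57243595    0.37565098  -94.14804237] [0.57968665 1.01049869 0.18514751]
[ 0.44  -0.591  0.04 ]
```

step_arm --pt "0.56 -0.58 0.02 0 60" --pt "0.56 -0.58 0.02 0 60" --pt "0.56 -0.58 0.02 0 60" --pt "0.56 -0.58 0.02 0 60" --pt "0.56 -0.58 0.02 0 60" --pt "0.56 -0.58 0.02 0 60" --pt "0.56 -0.58 0.02 0 40" --pt "0.56 -0.58 0.02 0 40" --pt "0.56 -0.58 0.02 0 40"

```text
time_s: 7.45
tcp_pos: [0.603, 0.0888, 0.2085]
eef_rot: [180.0, 0.0, -94.2]
contact_force: [-0.6, -0.2, 0.1]
gripper_width: 0.0454
gripper_force: 0.0
```

Run:
```python
from h import *
im,m=grab("wrist"); s=r.get_state();print(s['time_s'],s['tcp_pos'],s['eef_rot'],s['gripper_width'])
hsv=cv2.cvtColor(im,cv2.COLOR_RGB2HSV);w=cv2.inRange(hsv,(5,110,20),(25,255,255))
cv2.imwrite("pics/w2.png",cv2.convertScaleAbs(im[:,:,::-1],alpha=1.3))
for v in range(100,230,6):
  x=np.flatnonzero(w[v]); 
  if len(x): print(v,x.min(),x.max())
import pickle;pickle.dump((im,m),open("w2.pkl","wb"))
```

```text
7.5 [0.60295506 0.08907067 0.20875339] [-1.79988377e+02  1.29057966e-02 -9.41285407e+01] 0.042820095835025725
202 246 254
208 245 253
214 244 255
220 229 270
226 236 273
```

View pics/w2.png

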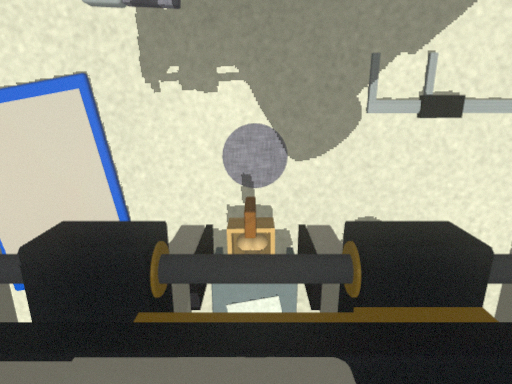

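The mark is visible at (255,156), with the fin top from (250,198) to about (250,235) between the open fingers.

Run:
```python
from h import *
import pickle
im,m=pickle.load(open("w2.pkl","rb"))
f=lambda z,*a:onz(m,a,z).round(4)[:,:2].tolist()
print("mark",f(0,(255,156),(222.5,156),(287.5,156),(255,123),(255,188)))
c=cv2.HoughCircles(cv2.GaussianBlur(cv2.cvtColor(im,cv2.COLOR_RGB2GRAY),(5,5),1),cv2.HOUGH_GRADIENT,1,60,param1=60,param2=15,minRadius=28,maxRadius=38)
for x in c[0]:print(x,f(0,x[:2]))
print("fin",f(.062,(245,197),(256,197)),f(.048,(250,205)))
p=r.get_state()['tcp_pos']
print(tool(np.array([.611,.133,.029])-p,-94.2))
```

```text
mark [[0.6029, 0.0748], [0.6405, 0.0721], [0.5653, 0.0775], [0.6002, 0.0374], [0.6057, 0.1131]]
[254.5 154.5  32.9] [[0.6033, 0.073]]
fin [[0.615, 0.1052], [0.6041, 0.106]] [[0.6113, 0.1184]]
[-0.178 -0.019  0.719]
```

step_arm --pt "-0.174 -0.022 0.05 0 44" --pt "-0.174 -0.022 0.15 0 44" --pt "-0.174 -0.022 0.27 0 44" --pt "-0.174 -0.022 0.4 0 44" --pt "-0.174 -0.022 0.52 0 44" --pt "-0.174 -0.022 0.62 0 44" --pt "-0.174 -0.022 0.68 0 44" --pt "-0.174 -0.022 0.699 0 44" --pt "-0.174 -0.022 0.699 0 44"

```text
time_s: 8.25
tcp_pos: [0.6111, 0.1318, 0.0329]
eef_rot: [179.9, -0.1, -94.1]
contact_force: [1.4, -0.7, 0.1]
gripper_width: 0.0441
gripper_force: 0.0
```

step_arm --pt "0 0 0 0 30" --pt "0 0 0 0 22" --pt "0 0 0 0 16" --pt "0 0 0 0 10" --pt "0 0 0 0 5" --pt "0 0 0 0 5" --pt "0 0 0 0 5" --pt "0 0 0 0 5" --newtons 15

```text
time_s: 8.92
tcp_pos: [0.6122, 0.1313, 0.0345]
eef_rot: [-180.0, 0.0, -94.2]
contact_force: [-2.6, 0.5, 6.7]
gripper_width: 0.012
gripper_force: 15.0
```

step_arm --pt "0.01 0 0 0 5" --pt "0.04 0 0 0 5" --pt "0.09 0 0 0 5" --pt "0.14 0 0 0 5" --pt "0.2 0 0 0 5" --pt "0.26 0 0 0 5" --pt "0.32 0 0 0 5" --pt "0.38 0 0 0 5" --pt "0.44 0 0 0 5" --pt "0.5 0 0 0 5" --pt "0.54 0 0 0 5" --pt "0.55 0 0 0 5"

```text
time_s: 9.92
tcp_pos: [0.6023, -0.0077, 0.0343]
eef_rot: [-179.9, 0.0, -94.3]
contact_force: [-0.8, 6.3, 4.9]
gripper_width: 0.0119
gripper_force: 15.0
```

step_arm --pt "0 0 0 0 5" --pt "0 0 0 0 16" --pt "0 0 0 0 25" --pt "0 0 0 0 40" --pt "0 0 0 0 44" --pt "0 0 0 0 44" --pt "0 0 -0.1 0 44" --pt "0 0 -0.25 0 44" --pt "0 0 -0.4 0 44" --pt "0 0 -0.55 0 44" --pt "0 0 -0.7 0 60" --pt "0 0 -0.7 0 60"

```text
time_s: 10.92
tcp_pos: [0.6058, -0.0057, 0.2174]
eef_rot: [-179.3, 0.1, -94.1]
contact_force: [1.0, 0.9, 1.9]
gripper_width: 0.0524
gripper_force: 0.0
```

Run:
```python
from h import *
import pickle
im,m=grab("wrist"); s=r.get_state();print(s['time_s'],s['tcp_pos'],s['eef_rot'],s['gripper_width'])
cv2.imwrite("pics/w3.png",cv2.convertScaleAbs(im[:,:,::-1],alpha=1.3));pickle.dump((im,m),open("w3.pkl","wb"))
im,m=grab("top");cv2.imwrite("pics/t3.png",im[:,:,::-1])
```

```text
10.9667 [ 0.60435305 -0.00544569  0.21361817] [-1.79538580e+02  1.24563881e-01 -9.41524396e+01] 0.055925392631768496
```

View pics/w3.png

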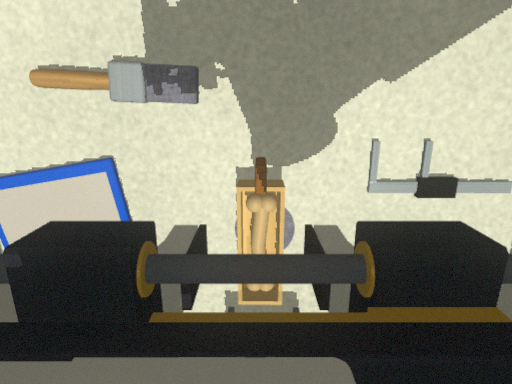

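Run:
```python
from h import *
import pickle
im,m=pickle.load(open("w3.pkl","rb"))
f=lambda z,*a:onz(m,a,z).round(4)[:,:2].tolist()
print("near top",f(.036,(237,190),(284,190)))
print("near top",f(.0,(237,180),(284,180)))
print("far top",f(.036,(240,304),(282,304)))
print("hood bottom/top",f(0,(226,292),(298,292)),f(.056,(226,305),(298,305)))
hsv=cv2.cvtColor(im,cv2.COLOR_RGB2HSV);w=cv2.inRange(hsv,(5,110,20),(25,255,255))
for v in list(range(184,250,8))+[285,290,295,300]:
  x=np.flatnonzero(w[v,225:300]); 
  if len(x): print(v,x.min()+225,x.max()+225,f(.036,(x.min()+225,v),(x.max()+226,v)))
p=r.get_state()['tcp_pos'];print(p)
```

```text
near top [[0.6302, 0.0126], [0.5783, 0.0161]]
near top [[0.6324, 0.0097], [0.5755, 0.0136]]
far top [[0.639, 0.1576], [0.5875, 0.1608]]
hood bottom/top [[0.6605, 0.1631], [0.564, 0.1691]] [[0.653, 0.144], [0.5699, 0.1491]]
184 239 282 [[0.6274, 0.0059], [0.5791, 0.0092]]
192 237 283 [[0.6304, 0.0149], [0.5784, 0.0184]]
200 237 283 [[0.6312, 0.0241], [0.5789, 0.0276]]
208 237 283 [[0.632, 0.0335], [0.5793, 0.037]]
216 237 283 [[0.6328, 0.043], [0.5798, 0.0465]]
224 237 283 [[0.6336, 0.0526], [0.5802, 0.0562]]
232 237 282 [[0.6345, 0.0624], [0.5818, 0.0659]]
240 238 282 [[0.6342, 0.0724], [0.5823, 0.0758]]
248 238 282 [[0.635, 0.0825], [0.5828, 0.0859]]
285 239 281 [[0.638, 0.1312], [0.5863, 0.1345]]
290 239 281 [[0.6386, 0.138], [0.5866, 0.1413]]
295 238 281 [[0.6404, 0.1449], [0.5869, 0.1482]]
300 239 281 [[0.6397, 0.1519], [0.5873, 0.1552]]
[ 0.60278636 -0.00551951  0.21071029]
```

step_arm --pt "-0.1 0 0 0 87" --pt "-0.25 0 0 0 87" --pt "-0.366 0.004 0.05 0 87" --pt "-0.366 0.004 0.15 0 87" --pt "-0.366 0.004 0.27 0 87" --pt "-0.366 0.004 0.4 0 87" --pt "-0.366 0.004 0.52 0 87" --pt "-0.366 0.004 0.63 0 87" --pt "-0.366 0.004 0.71 0 87" --pt "-0.366 0.004 0.77 0 87" --pt "-0.366 0.004 0.8 0 87" --pt "-0.366 0.004 0.8 0 87"

```text
time_s: 12.02
tcp_pos: [0.6056, 0.0846, 0.0057]
eef_rot: [179.7, -0.1, -94.2]
contact_force: [0.1, -0.3, -0.3]
gripper_width: 0.0869
gripper_force: 0.0
```

step_arm --pt "0 0 0 0 70" --pt "0 0 0 0 60" --pt "0 0 0 0 54" --pt "0 0 0 0 48" --pt "0 0 0 0 45" --pt "0 0 0 0 45" --pt "0 0 0 0 45" --pt "0 0 0 0 45" --pt "0 0 0 0 45" --newtons 22

```text
time_s: 12.77
tcp_pos: [0.6083, 0.0856, 0.0096]
eef_rot: [-179.9, 0.0, -94.2]
contact_force: [-0.6, 1.0, 5.3]
gripper_width: 0.0536
gripper_force: 22.0
```

Run:
```python
from h import *
for i in range(3):
  im,m=grab("top"); s=r.get_state();print(s['time_s'],s['tcp_pos'],s['eef_rot'],s['gripper_width'],s['contact_force'])
im,m=grab("side");cv2.imwrite("pics/s4.png",im[:,:,::-1])
```

```text
12.8167 [0.60829986 0.08560834 0.00958535] [-1.79931735e+02  2.53894805e-02 -9.41842224e+01] 0.053731145633078056 [-0.11681066 -0.38733454  6.17631479]
12.8667 [0.60825852 0.08563092 0.00957833] [-1.79933511e+02  2.62341337e-02 -9.41838860e+01] 0.05379829130142191 [-1.27851883  0.54842011  5.25630745]
12.9167 [0.60829568 0.08562918 0.00958521] [-1.79930784e+02  2.46539328e-02 -9.41782924e+01] 0.053751833651217225 [-0.73373695  0.43105465  5.72130132]
```

Run:
```python
from h import *
for n,sd in(("top",(405,174)),("side",(330,137))):
    m=model(n);t=cv2.imread(f"pics/{n}0.png")
    k=np.zeros((386,514),np.uint8);cv2.floodFill(cv2.GaussianBlur(t,(3,3),0),k,sd,0,(14,14,14),(14,14,14),4|cv2.FLOODFILL_FIXED_RANGE|cv2.FLOODFILL_MASK_ONLY|(255<<8))
    cn=max(cv2.findContours(k[1:-1,1:-1],cv2.RETR_EXTERNAL,cv2.CHAIN_APPROX_NONE)[0],key=len).reshape(-1,2)
    for z in(.008,): print(n,cv2.minAreaRect(onz(m,cn,z)[:,:2].astype(np.float32)*1000))
```

```text
top ((557.5504760742188, -330.4320373535156), (138.3189697265625, 257.0762939453125), 61.713340759277344)
side ((554.2212524414062, -326.3083801269531), (138.5773162841797, 257.0470886230469), 61.463714599609375)
```

step_arm --pt "0 0 -0.02 0 45" --pt "0 0 -0.07 0 45" --pt "0 0 -0.15 0 45" --pt "0 0 -0.23 0 45" --pt "0 0 -0.31 0 45" --pt "0.02 0 -0.37 0 45" --pt "0.06 0 -0.4 0 45" --pt "0.12 0.01 -0.4 0 45" --pt "0.2 0.02 -0.4 0 45" --pt "0.29 0.03 -0.4 0 45" --pt "0.38 0.05 -0.4 0 45" --pt "0.47 0.06 -0.4 0 45"

```text
time_s: 13.97
tcp_pos: [0.5817, -0.0328, 0.107]
eef_rot: [179.8, -0.0, -94.2]
contact_force: [-0.2, -1.7, -3.0]
gripper_width: 0.054
gripper_force: 22.0
```

step_arm --pt "0.09 0.005 0 -0.03 45" --pt "0.18 0.01 0 -0.08 45" --pt "0.27 0.015 0 -0.14 45" --pt "0.36 0.02 0 -0.21 45" --pt "0.45 0.025 0 -0.28 45" --pt "0.54 0.025 0 -0.36 45" --pt "0.63 0.025 0 -0.43 45" --pt "0.71 0.025 0 -0.5 45" --pt "0.77 0.025 0 -0.56 45" --pt "0.82 0.025 0 -0.61 45" --pt "0.85 0.025 0 -0.64 45" --pt "0.86 0.025 0 -0.65 45"

```text
time_s: 14.97
tcp_pos: [0.5599, -0.2464, 0.1069]
eef_rot: [179.9, 0.1, -55.2]
contact_force: [0.8, 0.5, -3.9]
gripper_width: 0.0538
gripper_force: 22.0
```

Run:
```python
from h import *
s=r.get_state();p=s['tcp_pos'];print(s['time_s'],p,s['eef_rot'],s['gripper_width'],s['contact_force'])
print(tool(np.array([.556,-.3285,.11])-p,s['eef_rot'][2]),(s['eef_rot'][2]+28.4)/60)
```

```text
14.9667 [ 0.5598784  -0.24640389  0.10689909] [ 1.79868541e+02  1.43526655e-01 -5.52483338e+01] 0.05382957726910305 [ 0.7987164   0.52233485 -3.8531774 ]
[ 0.261  0.2   -0.012] -0.44747222973365647
```

Finish the approach above the mat, then check it with the wrist camera.

step_arm --pt "0.03 0.02 0 -0.04 45" --pt "0.07 0.05 0 -0.1 45" --pt "0.12 0.09 0 -0.18 45" --pt "0.17 0.13 0 -0.26 45" --pt "0.21 0.16 0 -0.34 45" --pt "0.24 0.185 0 -0.4 45" --pt "0.255 0.197 0 -0.435 45" --pt "0.26 0.2 0 -0.447 45" --pt "0.26 0.2 0 -0.447 45" --pt "0.26 0.2 0 -0.447 45"

```text
time_s: 15.8
tcp_pos: [0.5576, -0.3263, 0.1081]
eef_rot: [180.0, 0.1, -28.5]
contact_force: [0.4, 0.1, -4.0]
gripper_width: 0.0536
gripper_force: 22.0
```

Run:
```python
from h import *
import pickle
im,m=grab("wrist"); s=r.get_state();print(s['time_s'],s['tcp_pos'],s['eef_rot'],s['gripper_width'])
cv2.imwrite("pics/w5.png",cv2.convertScaleAbs(im[:,:,::-1],alpha=1.3));pickle.dump((im,m),open("w5.pkl","wb"))
```

```text
15.85 [ 0.55784894 -0.32613669  0.10835118] [ 1.79998862e+02  4.89035567e-02 -2.84497378e+01] 0.05374141733128035
```

View pics/w5.png

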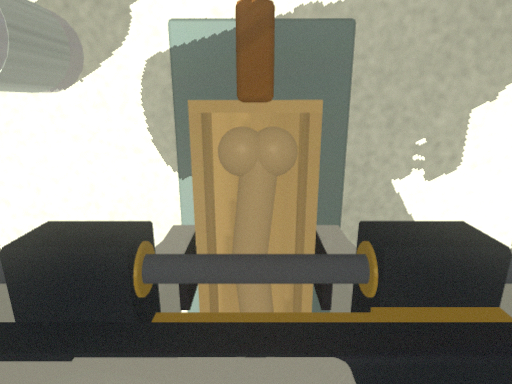

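The mat's far edge runs from (171,20) to (354,21) with its sides down to about (181,200) and (345,200). The held box's end edge runs from (189,101) to (322,101).

Run:
```python
from h import *
import pickle
im,m=pickle.load(open("w5.pkl","rb"))
g=cv2.cvtColor(im,cv2.COLOR_RGB2GRAY).astype(float)
u=np.array([np.cos(np.radians(151.6)),np.sin(np.radians(151.6))]);n=np.array([-u[1],u[0]])
pts=onz(m,[(171,20),(354,21),(181,200),(345,200)],.008)[:,:2];print(pts.round(4),np.linalg.norm(pts[1]-pts[0]))
d=pts[2]-pts[0];e=pts[3]-pts[1];print(np.degrees(np.arctan2(d[1],d[0])),np.degrees(np.arctan2(e[1],e[0])))
c=(pts[0]+pts[1])/2+u*.13;print("mat centre by end",c)
z=.1084-.0096+.036
b=onz(m,[(189,101),(322,101)],z)[:,:2];print("box end",b.round(4),np.linalg.norm(b[1]-b[0]),"origin",b.mean(0)+u*.075)
s0=im[60,150:200].astype(int);print(s0[::2].tolist());
```

```text
[[ 0.7019 -0.3356]
 [ 0.6376 -0.4531]
 [ 0.5814 -0.2689]
 [ 0.5152 -0.3911]] 0.13393274604757907
151.0396811283307 153.1471329476007
mat centre by end [ 0.55541092 -0.33249567]
box end [[ 0.6344 -0.3392]
 [ 0.6094 -0.3854]] 0.05252951505802441 origin [ 0.55592671 -0.3266308 ]
[[132, 133, 117], [129, 130, 114], [132, 133, 115], [129, 132, 114], [135, 135, 117], [134, 134, 116], [131, 132, 115], [134, 133, 116], [131, 131, 113], [133, 133, 115], [106, 110, 98], [80, 90, 79], [84, 93, 84], [83, 94, 86], [86, 92, 82], [83, 93, 84], [83, 92, 83], [80, 93, 84], [82, 92, 81], [79, 90, 81], [79, 89, 81], [81, 92, 83], [80, 91, 84], [80, 91, 82], [78, 89, 81]]
```

step_arm --pt "0.008 0.019 0.02 0 45" --pt "0.008 0.019 0.08 0 45" --pt "0.008 0.019 0.15 0 45" --pt "0.008 0.019 0.22 0 45" --pt "0.008 0.019 0.27 0 45" --pt "0.008 0.019 0.31 0 45" --pt "0.008 0.019 0.33 0 45" --pt "0.008 0.019 0.345 0 45" --pt "0.008 0.019 0.35 0 45" --pt "0.008 0.019 0.352 0 45" --pt "0.008 0.019 0.352 0 45"

```text
time_s: 16.77
tcp_pos: [0.5582, -0.3318, 0.0214]
eef_rot: [-180.0, -0.1, -28.4]
contact_force: [-0.7, -0.1, -3.5]
gripper_width: 0.0536
gripper_force: 22.0
```

Run:
```python
from h import *
import pickle
im,m=grab("wrist"); s=r.get_state();print(s['time_s'],s['tcp_pos'],s['eef_rot'],s['contact_force'])
cv2.imwrite("pics/w6.png",cv2.convertScaleAbs(im[:,:,::-1],alpha=1.3));pickle.dump((im,m),open("w6.pkl","wb"))
g=cv2.GaussianBlur(cv2.cvtColor(im,cv2.COLOR_RGB2GRAY),(5,5),0).astype(int);
for v in(120,160,200):
  d=np.gradient(g[v]);i=[int(j) for j in np.argsort(-abs(d))[:14]];print(v,sorted((j,int(d[j])) for j in i))
```

```text
16.8167 [ 0.55826215 -0.33183674  0.02154486] [-1.79989913e+02 -6.92334638e-02 -2.83686523e+01] [ 0.19056549 -0.36108539 -3.21893591]
120 [(30, -13), (31, -23), (32, -24), (33, -14), (124, -9), (125, -16), (126, -15), (188, 8), (189, 8), (321, -9), (322, -9), (385, 15), (386, 17), (387, 11)]
160 [(40, -14), (41, -22), (42, -23), (43, -15), (129, -14), (130, -15), (380, 9), (381, 16), (382, 16), (383, 9), (505, 20), (506, 27), (507, 21), (508, 10)]
200 [(59, -23), (60, -24), (61, -15), (134, -16), (377, 16), (425, 18), (426, 20), (427, 16), (441, -22), (442, -27), (443, -20), (497, 15), (498, 21), (499, 20)]
```

View pics/w6.png

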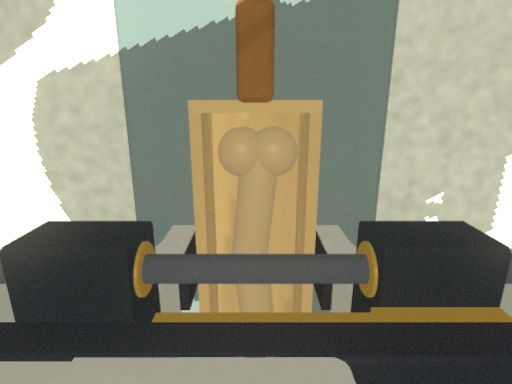

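The box sits centred on the mat's width (mid-columns 255.0 against 255.6) and parallel to it. It is about 4 mm above the mat, so I lower it the rest of the way.

step_arm --pt "0 0 0.005 0 45" --pt "0 0 0.01 0 45" --pt "0 0 0.013 0 45" --pt "0 0 0.015 0 45" --pt "0 0 0.016 0 45" --pt "0 0 0.016 0 45"

```text
time_s: 17.32
tcp_pos: [0.5579, -0.3317, 0.0176]
eef_rot: [180.0, -0.0, -28.4]
contact_force: [-2.9, 1.7, 5.1]
gripper_width: 0.0538
gripper_force: 22.0
```

step_arm --pt "0 0 0 0 56" --pt "0 0 0 0 62" --pt "0 0 0 0 72" --pt "0 0 0 0 87" --pt "0 0 0 0 87" --pt "0 0 0 0 87" --pt "0 0 -0.05 0 87" --pt "0 0 -0.15 0 87" --pt "0 0 -0.3 0 87" --pt "0 0 -0.45 0 87" --pt "0 0 -0.6 0 87" --pt "0 0 -0.7 0 87"

```text
time_s: 18.32
tcp_pos: [0.5587, -0.3323, 0.1973]
eef_rot: [-180.0, -0.3, -28.3]
contact_force: [1.4, -0.1, 0.5]
gripper_width: 0.0874
gripper_force: 0.0
```

Run:
```python
from h import *
s=r.get_state();p=s['tcp_pos'];print(s['time_s'],p,s['eef_rot'])
print(tool(np.array([.50,-.1,.20])-p,s['eef_rot'][2]))
```

```text
18.3167 [ 0.55867227 -0.33232651  0.19731812] [-179.98951465   -0.28584916  -28.34613117]
[-0.648 -0.706 -0.011]
```

step_arm --pt "-0.65 -0.7 -0.1 1 87" --pt "-0.65 -0.7 -0.1 1 87" --pt "-0.65 -0.7 -0.1 1 87" --pt "-0.65 -0.7 -0.1 1 87" --pt "-0.65 -0.7 -0.1 1 87" --pt "-0.65 -0.7 -0.1 1 87" --pt "-0.65 -0.7 -0.1 1 87" --pt "-0.65 -0.7 -0.1 1 87" --pt "-0.65 -0.7 -0.1 1 87" --pt "-0.65 -0.7 -0.1 1 87"

```text
time_s: 19.15
tcp_pos: [0.4979, -0.1, 0.218]
eef_rot: [-179.9, 0.0, -88.6]
contact_force: [0.9, 0.1, 0.0]
gripper_width: 0.087
gripper_force: 0.0
```

Run:
```python
from h import *
s=r.get_state();p=s['tcp_pos'];print(s['time_s'],p,s['eef_rot'])
print(tool(np.array([.469,.15,.25])-p,s['eef_rot'][2]), (s['eef_rot'][2]+94.3)/60)
im,m=grab("top")
c=onz(m,[(0,0)],0)
t=im;hsv=cv2.cvtColor(t,cv2.COLOR_RGB2HSV)
# box by wood colour near mat
q=proj(m,[.5575,-.3305,.04])[0];print(q)
w=cv2.inRange(hsv,(8,70,30),(25,255,255));k=np.zeros_like(w);cv2.circle(k,tuple(int(a) for a in q),48,255,-1);w&=k
cn=max(cv2.findContours(w,cv2.RETR_EXTERNAL,cv2.CHAIN_APPROX_NONE)[0],key=len).reshape(-1,2)
print("box+fin",cv2.minAreaRect(onz(m,cn,.036)[:,:2].astype(np.float32)*1000))
cv2.imwrite("pics/t6.png",cv2.resize(cv2.convertScaleAbs(t[60:260,80:460,::-1],alpha=1.5),None,fx=2.1,fy=2.1,interpolation=cv2.INTER_CUBIC))
```

```text
19.15 [ 0.49791461 -0.10001651  0.21804684] [-1.79913279e+02  8.85800731e-03 -8.85810022e+01]
[-1.003  0.091 -0.128] 0.09531662953631491
[409.48870767 172.36818126]
box+fin ((500.55145263671875, -232.12411499023438), (26.75229263305664, 33.141605377197266), 43.74944305419922)
```

View pics/t6.png

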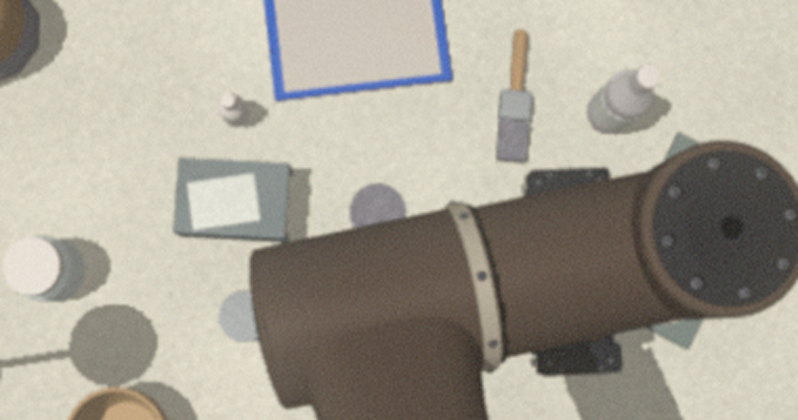

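All ten views are used, so from here I work numerically. In the last picture the canister lid is at about crop (240,316), and the bystanders are undisturbed.

step_arm --pt "-1.0 0.09 -0.13 0.095 87" --pt "-1.0 0.09 -0.13 0.095 87" --pt "-1.0 0.09 -0.13 0.095 87" --pt "-1.0 0.09 -0.13 0.095 87" --pt "-1.0 0.09 -0.13 0.095 87" --pt "-1.0 0.09 -0.13 0.095 87" --pt "-1.0 0.09 -0.13 0.095 87" --pt "-1.0 0.09 -0.13 0.095 87" --pt "-1.0 0.09 -0.13 0.095 87"

```text
time_s: 19.95
tcp_pos: [0.4682, 0.1489, 0.2494]
eef_rot: [180.0, -0.0, -93.9]
contact_force: [0.2, 0.6, 0.3]
gripper_width: 0.0868
gripper_force: 0.0
```

step_arm --pt "-0.24 0 0 0 87" --pt "-0.24 0 0 0 87" --pt "-0.24 0 0 0 87" --pt "-0.24 0 0 0 87"

```text
time_s: 20.28
tcp_pos: [0.4729, 0.2078, 0.2489]
eef_rot: [180.0, -0.1, -94.0]
contact_force: [0.6, -0.1, -0.5]
gripper_width: 0.0868
gripper_force: 0.0
```

Run:
```python
from h import *
im,m=grab("wrist");s=r.get_state();p=s['tcp_pos'];print(s['time_s'],p,s['eef_rot'])
print("expect px",proj(m,[.4675,.2376,.11]))
c=cv2.HoughCircles(cv2.GaussianBlur(cv2.cvtColor(im,cv2.COLOR_RGB2GRAY),(5,5),1),cv2.HOUGH_GRADIENT,1,60,param1=60,param2=15,minRadius=26,maxRadius=40)
if c is not None:
  for x in c[0][:4]:print(x,onz(m,[x[:2]],.11).round(4))
print(tool(np.array([.4675,.2376,.0637])-p,s['eef_rot'][2]))
mt,_=grab("top"),0
im,m=mt;hsv=cv2.cvtColor(im,cv2.COLOR_RGB2HSV)
q=proj(m,[.5575,-.3305,.04])[0]
w=cv2.inRange(hsv,(8,60,30),(25,255,255));k=np.zeros_like(w);cv2.circle(k,tuple(int(a) for a in q),45,255,-1);w&=k
w=cv2.morphologyEx(w,cv2.MORPH_CLOSE,np.ones((5,5)))
cn=max(cv2.findContours(w,cv2.RETR_EXTERNAL,cv2.CHAIN_APPROX_NONE)[0],key=cv2.contourArea).reshape(-1,2)
print("box+fin",len(cn),cv2.minAreaRect(onz(m,cn,.036)[:,:2].astype(np.float32)*1000))
w=cv2.morphologyEx(w,cv2.MORPH_OPEN,np.ones((9,9)))
cn=max(cv2.findContours(w,cv2.RETR_EXTERNAL,cv2.CHAIN_APPROX_NONE)[0],key=cv2.contourArea).reshape(-1,2)
print("box",cv2.minAreaRect(onz(m,cn,.036)[:,:2].astype(np.float32)*1000))
```

```text
20.3333 [0.47273945 0.20735979 0.24896705] [ 1.79956611e+02 -4.86382531e-02 -9.40748074e+01]
expect px [[263.28102762 211.19689055]]
[263.5 207.5  30.7] [[0.467  0.2338 0.11  ]]
[141.5  57.5  35.1] [[0.564  0.0898 0.11  ]]
[441.5 272.5  28.3] [[0.2866 0.3178 0.11  ]]
[-0.119  0.03   0.741]
box+fin 153 ((573.4262084960938, -338.12628173828125), (64.31708526611328, 194.5387725830078), 61.698089599609375)
box ((566.0723266601562, -334.16546630859375), (64.15421295166016, 177.54786682128906), 61.86288070678711)
```

step_arm --pt "-0.116 0.03 0.1 0 87" --pt "-0.116 0.03 0.2 0 87" --pt "-0.116 0.03 0.34 0 87" --pt "-0.116 0.03 0.47 0 87" --pt "-0.116 0.03 0.59 0 87" --pt "-0.116 0.03 0.68 0 87" --pt "-0.116 0.03 0.73 0 87" --pt "-0.116 0.03 0.742 0 87" --pt "-0.116 0.03 0.742 0 87"

```text
time_s: 21.13
tcp_pos: [0.4671, 0.2367, 0.0633]
eef_rot: [179.9, -0.1, -94.1]
contact_force: [0.6, -0.6, 0.1]
gripper_width: 0.087
gripper_force: 0.0
```

step_arm --pt "0 0 0 0 70" --pt "0 0 0 0 64" --pt "0 0 0 0 55" --pt "0 0 0 0 50" --pt "0 0 0 0 50" --pt "0 0 0 0 50" --pt "0 0 0 0 50" --pt "0 0 0 0 50" --newtons 25

```text
time_s: 21.8
tcp_pos: [0.4674, 0.2384, 0.0645]
eef_rot: [-180.0, 0.0, -94.1]
contact_force: [-3.1, -0.7, 6.3]
gripper_width: 0.06
gripper_force: 25.0
```

step_arm --pt "0 0 -0.03 0 50" --pt "0 0 -0.09 0 50" --pt "0 0 -0.17 0 50" --pt "0 0 -0.25 0 50" --pt "0 0 -0.32 0 50" --pt "0 0 -0.36 0 50" --pt "0 0 -0.36 0 50"

```text
time_s: 22.38
tcp_pos: [0.4681, 0.2389, 0.1561]
eef_rot: [-179.9, 0.2, -94.1]
contact_force: [0.4, 0.3, -2.0]
gripper_width: 0.06
gripper_force: 25.0
```

Run:
```python
from h import *
im,m=grab("wrist");s=r.get_state();p=s['tcp_pos'];print(s['time_s'],p,s['eef_rot'],s['gripper_width'],s['contact_force'])
print(tool(np.array([.603,.0745,p[2]])-p,s['eef_rot'][2]))
```

```text
22.4333 [0.46738621 0.23842121 0.15445939] [-1.79945822e+02  8.95655329e-02 -9.40801141e+01] 0.059865056015535933 [ 0.15345617 -0.01233405 -3.93476975]
[ 0.615 -0.588 -0.   ]
```

step_arm --pt "0.02 -0.02 0 0 50" --pt "0.06 -0.06 0 0 50" --pt "0.12 -0.12 0 0 50" --pt "0.19 -0.19 0 0 50" --pt "0.27 -0.27 0 0 50" --pt "0.35 -0.35 0 0 50" --pt "0.43 -0.42 0 0 50" --pt "0.5 -0.48 0 0 50" --pt "0.56 -0.54 0 0 50" --pt "0.6 -0.575 0 0 50" --pt "0.612 -0.588 0 0 50" --pt "0.612 -0.588 0 0 50"

```text
time_s: 23.43
tcp_pos: [0.6028, 0.0739, 0.1523]
eef_rot: [179.9, -0.1, -94.2]
contact_force: [-0.0, 0.4, -3.1]
gripper_width: 0.0597
gripper_force: 25.0
```

step_arm --pt "0 0 0.03 0 50" --pt "0 0 0.09 0 50" --pt "0 0 0.16 0 50" --pt "0 0 0.23 0 50" --pt "0 0 0.28 0 50" --pt "0 0 0.32 0 50" --pt "0 0 0.34 0 50" --pt "0 0 0.35 0 50" --pt "0 0 0.355 0 50" --pt "0 0 0.357 0 50" --pt "0 0 0.357 0 50"

```text
time_s: 24.35
tcp_pos: [0.6034, 0.0753, 0.0652]
eef_rot: [-179.9, 0.0, -94.1]
contact_force: [-0.6, 0.4, -2.4]
gripper_width: 0.0598
gripper_force: 25.0
```

step_arm --pt "0 0 0.001 0 50" --pt "0 0 0.002 0 50" --pt "0 0 0.003 0 50" --pt "0 0 0.004 0 50" --pt "0 0 0.004 0 50"

```text
time_s: 24.77
tcp_pos: [0.6034, 0.0751, 0.0645]
eef_rot: [-179.9, 0.0, -94.1]
contact_force: [-2.8, 0.4, 4.7]
gripper_width: 0.0603
gripper_force: 25.0
```

Contact with the table; release and retreat.

step_arm --pt "0 0 0 0 62" --pt "0 0 0 0 66" --pt "0 0 0 0 75" --pt "0 0 0 0 87" --pt "0 0 0 0 87" --pt "0 0 0 0 87" --pt "0 0 -0.05 0 87" --pt "0 0 -0.2 0 87" --pt "0 0 -0.35 0 87" --pt "0 0 -0.5 0 87" --pt "0 0 -0.65 0 87" --pt "0 0 -0.8 0 87"

```text
time_s: 25.77
tcp_pos: [0.6026, 0.0749, 0.2656]
eef_rot: [-180.0, 0.0, -94.1]
contact_force: [0.2, 0.4, 0.4]
gripper_width: 0.0867
gripper_force: 0.0
```

step_arm --pt "-0.15 0.05 0 0 87" --pt "-0.3 0.1 0 0 87" --pt "-0.3 0.1 0 0 87" --pt "-0.1 0.05 0 0 87" --pt "0.05 0 0 0 87" --pt "0.1 0 0 0 87" --pt "0.1 0 0 0 87" --pt "0.1 0 0 0 87"

```text
time_s: 26.43
tcp_pos: [0.6012, 0.049, 0.2634]
eef_rot: [180.0, -0.0, -94.2]
contact_force: [-0.2, 0.9, 0.4]
gripper_width: 0.0871
gripper_force: 0.0
```

Run:
```python
from h import *
im,m=grab("wrist");s=r.get_state();p=s['tcp_pos'];print(s['time_s'],p,s['eef_rot'],s['contact_force'])
print("expect lid",proj(m,[.603,.0745,.11]),"mark",proj(m,[.603,.0745,0]))
c=cv2.HoughCircles(cv2.GaussianBlur(cv2.cvtColor(im,cv2.COLOR_RGB2GRAY),(5,5),1),cv2.HOUGH_GRADIENT,1,40,param1=60,param2=14,minRadius=22,maxRadius=40)
if c is not None:
  for x in c[0][:4]:print(x,"z.11",onz(m,[x[:2]],.11).round(4)[0,:2],"z0",onz(m,[x[:2]],0).round(4)[0,:2])
im,m=grab("top");hsv=cv2.cvtColor(im,cv2.COLOR_RGB2HSV)
w=cv2.inRange(hsv,(8,60,30),(25,255,255));k=np.zeros_like(w);cv2.circle(k,(409,172),45,255,-1);w&=k
cn=max(cv2.findContours(w,cv2.RETR_EXTERNAL,cv2.CHAIN_APPROX_NONE)[0],key=cv2.contourArea).reshape(-1,2)
print("box+fin",cv2.minAreaRect(onz(m,cn,.036)[:,:2].astype(np.float32)*1000))
```

```text
26.4833 [0.60117536 0.04978513 0.26339698] [ 1.79988912e+02  4.59447870e-03 -9.41378424e+01] [ 0.7551009 -0.1646362  0.3180131]
expect lid [[255.81416553 202.9645608 ]] mark [[255.67889367 178.4573297 ]]
[257.5 201.5  27.9] z.11 [0.6012 0.0731] z0 [0.6028 0.1074]
[383.5 106.5  23.5] z.11 [ 0.4757 -0.0122] z0 [ 0.433 -0.008]
box+fin ((573.3382568359375, -338.3279724121094), (63.6660270690918, 194.42298889160156), 61.86288070678711)
```

```bash
python3 -c "
from plant import workorder
print(workorder.close_job())"
```

```text
the job is handed in; nothing more can be done
None
```

I handed the job in at about 26.5 s of the 72 s allowed: the specimen box rests centred on the exam mat and in line with its length, the canister is back upright within about 2 mm of its mark's centre, and no bystander was seen moved; the judge's verdict was not shown.

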